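Tip the capacitors out of the kit tray into the stock bin

ROBOT

A 6-joint arm with a two-finger parallel gripper is mounted at the origin on the work surface. World frame = base frame: x ahead of the robot, y to its left, z up, the work surface at z = 0. Lengths are in mm, angles in rad, forces in N, time in s.
With the tool pointing down it reaches from about 350 to 725 mm from the base axis. Payload 4.3 kg.
Tool frame: the origin (TCP) lies where the fingers leave the gripper's body, on its centre line; the fingertips stand 73 mm ahead of it and the grasp point (between the pads) lies 54 mm ahead of it; z points along the fingers, y is the line along which they close (so a half turn about z gives the same grasp; the last joint's range is limited). The gripper opens to 85 mm and grips with 20 to 120 N. Pads are 22 mm wide; open, the fingers measure 114 mm over their backs; the gripper's body (76 mm by 85 mm) begins 54 mm behind the grasp point. The pads swing forward as they close: fully open they stand 13 mm farther back than shut.
Start: joints at [-1.346, 0.377, 0.081, 1.274, 0, 1.46], TCP at [188.944, -543.101, 303.929] pointing down, gripper open.
Joint ranges: [-2.72, 2.72], [-0.84, 1.66], [-1.02, 1.22], [-1.77, 2.12], [-1.37, 1.28], [-3.14, 3.14]. Speed limits (rad/s): [2.57, 2.57, 3.14, 3.14, 3.14, 3.14].

INTERFACE

Orientations are given as a rotation vector (axis times angle).
In Python, from plant import * gives the robot as it stands.
- The arm moves only by the shell command python3 -m inch 'ROWS' [FORCE]. ROWS is JSON, a list of rows, each an object with "travel": the shift along the tool's x, y, z in m, a list of three; "twist": the turn, a rotation vector about the tool's x, y, z in degrees, a list of three; "gripper": the gripper command: -1 is fully open, 1 is shut, values between are in proportion. In form: [{"travel": [tx, ty, tz], "twist": [rx, ry, rz], "gripper": gripper}, ...]. A call has 1 to 8 rows; each row shifts and turns the commanded pose from where the row before left it, along the tool's axes as they then stand; what a row does not reach is not made up. A row lasts 1/10 s, in which the tool goes at most 50 mm and 8.59 degrees, less where a joint would pass 70% of its speed; a pose out of reach is approached as far as the arm can. A call is refused whole if a number of a shift passes 0.05 or a number of a turn 8.59, either way. A call with a gripper value outside its range is refused whole. The fingers move at their own pace and stop on an object; FORCE is the grip in N (left out, the last holds). Time passes only in rows, so rows that do not move let the fingers close. It gives the time, the measured TCP pose, the force, the opening and the grip force at its end, in the units of the state.
- sense(): the state, without advancing time (a new reading comes with each control period).
- get_image(name): name is "scene" or "top" or "wrist"; returns the picture (480x640x3 uint8, blue, green, red); there is no depth.
- camera_info(name): a dict with "fovy" (degrees; the focal length in pixels is half the picture's height over the tangent of half this angle, whatever the lens; pixels are square), "cx", "cy" (the principal point, pixels), "R" (3x3) and "t" (3): a world point X has camera coordinates R X + t; the wrist camera has in their place "hand_eye" (4x4, takes a point from camera to tool coordinates, whose origin is the TCP and whose axes are the flange's). Camera axes: x right, y down, z forward; pixel columns grow to the right and rows downward; lengths in mm; the calibration is good to about 2 mm. A picture is of the moment at which its call begins: read the wrist's pose just before it. camera_info takes no time and is no camera call.
- close_job(): hands the job in; it is judged then, once.
The state is a dict: "t": time; "joints": joint angles; "qd": joint speeds; "tau": joint torques, N m; "tool_pos": TCP position; "eef_rot": TCP orientation; "wrist_force": force on the tool from outside, world axes, zero at the start; "wrist_torque": the same for the moment, N m; "width": opening from 0.0 (shut) to 1.0 (fully open); "gripper_force": force on a finger pad.
Only numpy, scipy, OpenCV 4.12 (cv2) and the standard library are available. Lean on these libraries where they do the work, as an engineer would, in place of code of your own. Each camera call takes 0.05 s, during which the arm holds its last target. There are 200 camera calls.

TASK

Put the two big blue capacitors back into stock: lift the grey divided kit tray by its handle, hold the corner of their bay low over the frosted stock bin and tip the tray on that corner so that both slide out through the corner gap into the bin, while all the other parts stay in the tray. Do not pick the capacitors out with the gripper, do not let them fall far, and leave the bin and the other things on the bench where they are. Then set the tray down flat again where it stood and let go.

Things in the scene. Friction and masses are not known exactly. Their poses are not given: they have to be found in the camera images.
- tray: grey square kit tray 220 x 220 mm, walls 45 mm high, 3 mm thick, floor 4 mm thick, 0.3 kg empty, 0.6 kg loaded; at any yaw. Crossed dividers along its x and y axes, 45 mm high, make four square bays centred at x, y = +-54 mm, each with a gap at its outer corner. Black carrying handle over its middle. Origin: centre of its underside; z up out of the tray
- tray_corner (a point): one of the tray's four floor corners, at x, y = +110, +110 mm in the tray, top of the floor; the others likewise at +-110. At every outer corner both walls stop 58 mm short, down to the floor: a gap about 80 mm wide. Tipped on one corner, only that bay empties. All is smooth: parts slide from 14 to 22 degrees, capacitors roll from about 8; at 35 degrees a bay empties in 1 to 2 s
- tray_handle (a point): centre of the handle's black grip bar, 90 mm above the middle of the tray's underside. The bar is 110 mm long along the tray's x, 16 mm thick along its y, 24 mm high (78 to 102 mm above the underside), on a leg at each end (90 mm free between the legs)
- bin: frosted translucent stock bin with a cream rim and a white label on one end, open on top, outside 200 mm (its x) x 150 mm (its y) x 70 mm high, walls 3 mm, about 0.4 kg, loose. Origin: centre of its underside; z up
- cap_1: one of the two big capacitors: dark blue cylinder with a pale stripe and a silvery end, 30 mm diameter, 50 mm long, 50 g, lying along its x. Both lie side by side in the same bay of the tray; which bay varies. Origin: on its skin (15 mm off the axis), so it goes round as the capacitor rolls
- cap_1_center (a point): the middle of capacitor 1 (on its axis, does not shift as it rolls)
- cap_2: the other blue capacitor, the same
- cap_2_center (a point): the middle of capacitor 2
- transformer: small transformer, dark core with yellow winding, 48 x 36 x 38 mm, 140 g, in another bay; must stay in the tray. Origin: centre of its underside
- spool: bystander: spool of red wire standing upright, 60 mm across, 50 mm high, to be left alone
- flux_jar: bystander: amber jar with black lid, 54 mm across, 58 mm high, to be left alone
- multimeter: bystander: yellow and black multimeter lying flat, 78 x 160 x 45 mm, to be left alone
- breadboard: bystander: white breadboard, 55 x 165 x 15 mm, to be left alone
- screwdriver: bystander: orange-handled screwdriver, 180 mm long, lying flat, to be left alone
- choke: toroid choke, copper wire on a ring, 52 mm across, 22 mm high, 60 g, in another bay; must stay in the tray. Origin: centre of its underside
- heatsink: black finned heat sink, 56 x 36 x 28 mm, 50 g, in another bay; must stay in the tray. Origin: centre of its underside
There are look-alikes about, which are no part of the job. Leave any pink look-alike of the heatsink alone.

How it is judged (in metres and radians):
On the way, in this order (a step that is already met when the one before it is completed fails the run):
1. the tray is lifted clear of the mat with both capacitors still in it (height (world z) of tray above 0.05 m and x of cap_1_center in the frame of tray between -0.11 and 0.11 m and y of cap_1_center in the frame of tray between -0.11 and 0.11 m and z of cap_1_center in the frame of tray between 0 and 0.06 m and x of cap_2_center in the frame of tray between -0.11 and 0.11 m and y of cap_2_center in the frame of tray between -0.11 and 0.11 m and z of cap_2_center in the frame of tray between 0 and 0.06 m), for 0.1 s.
2. both capacitors lie in the bin while the tray is still held up (x of cap_1_center in the frame of bin between -0.1 and 0.1 m and y of cap_1_center in the frame of bin between -0.075 and 0.075 m and z of cap_1_center in the frame of bin between 0 and 0.07 m and x of cap_2_center in the frame of bin between -0.1 and 0.1 m and y of cap_2_center in the frame of bin between -0.075 and 0.075 m and z of cap_2_center in the frame of bin between 0 and 0.07 m and height (world z) of tray above 0.05 m), for 0.1 s.
At the end, for the whole second after the job is handed in: Both capacitors rest in the upright bin (middles within its outline, below its rim); the other three parts are still in the tray; the tray stands flat on the mat (within 2 degrees and 5 mm), its centre within 60 mm of where it stood, any way round, at rest and released (x of cap_1_center in the frame of bin between -0.1 and 0.1 m and y of cap_1_center in the frame of bin between -0.075 and 0.075 m and z of cap_1_center in the frame of bin between 0 and 0.07 m and x of cap_2_center in the frame of bin between -0.1 and 0.1 m and y of cap_2_center in the frame of bin between -0.075 and 0.075 m and z of cap_2_center in the frame of bin between 0 and 0.07 m and x of choke in the frame of tray between -0.11 and 0.11 m and y of choke in the frame of tray between -0.11 and 0.11 m and z of choke in the frame of tray between -0.005 and 0.06 m and x of heatsink in the frame of tray between -0.11 and 0.11 m and y of heatsink in the frame of tray between -0.11 and 0.11 m and z of heatsink in the frame of tray between -0.005 and 0.06 m and x of transformer in the frame of tray between -0.11 and 0.11 m and y of transformer in the frame of tray between -0.11 and 0.11 m and z of transformer in the frame of tray between -0.005 and 0.06 m and linear speed of each of cap_1, cap_2, tray below 0.02 m/s and height (world z) of tray below 0.007 m and angle between each of tray, bin's own z axis and vertical below 0.04 rad and distance of tray from where it was at the start of the episode below 0.06 m); the robot touches nothing.
It fails at once if the gripper's fingers touch a capacitor (contact force between the fingers and cap_1 above 0.5 N or contact force between the fingers and cap_2 above 0.5 N).
It fails at once if a capacitor falls far (faster than 2.2 m/s, a fall of about 250 mm) (linear speed of any of cap_1, cap_2 above 2.2 m/s).
It fails at once if the bin is shoved more than 40 mm or tilted more than 20 degrees (distance of bin from where it was at the start of the episode above 0.04 m or angle between bin's own z axis and vertical above 0.35 rad).
It fails at once if a bystander is moved more than 25 mm (distance of any of spool, flux_jar, multimeter, breadboard, screwdriver from where it was at the start of the episode above 0.025 m).
It also fails if it takes over 54 s, if anything falls off the work surface, if the arm or the gripper's body presses on something with over 40 N, if the wrist force passes 120 N, or if a joint passes its speed limit or range.

## Working session

There is one attempt and no reset: what is moved stays moved. The work goes in short steps, Python scripts to look and compute and a shell command to move; the robot and the scene stay as the last step left them, time stands still between calls to the robot, and variables do not carry over. Pictures are saved under pics/ and viewed, at most 10 in all, crops included, and the job is handed in when it is done.

```bash
mkdir -p pics; ls; python3 - <<'E'
from plant import *
import cv2,numpy as np
s=sense();print(s)
a=get_image("top");b=get_image("scene")
cv2.imwrite("pics/top.png",a);cv2.imwrite("pics/scene.png",b)
for n in("top","scene","wrist"):print(n,camera_info(n))
E
```

```text
pics
{'t': 0.0, 'joints': array([-1.34630512e+00,  3.78080909e-01,  7.96016919e-02,  1.27439306e+00,
        7.73785598e-06,  1.46050076e+00]), 'qd': array([-0.00079321,  0.00059609, -0.00173998,  0.00145193,  0.00076208,
       -0.00093   ]), 'tau': array([-1.80871859e-05, -4.63599765e+01,  2.69878507e+01,  2.06947583e-02,
       -2.17420757e-04, -6.47611202e-06]), 'tool_pos': array([ 188.82081655, -542.56676984,  302.94115794]), 'eef_rot': array([-3.09563673e+00, -5.23083956e-01,  1.73838960e-04]), 'wrist_force': array([-0.25845912, -0.38875282, -0.01873744]), 'wrist_torque': array([ 0.00050363,  0.00839663, -0.0141721 ]), 'gripper_force': 0.0, 'width': 1.0025233554323547}
top {'fovy': 42.56518404676748, 'cx': 322.1217888972737, 'cy': 243.03023188281966, 'R': array([[-1.30217477e-02, -9.99915193e-01,  2.03765776e-04],
       [-9.98619561e-01,  1.29945038e-02, -5.08931729e-02],
       [ 5.08862089e-02, -8.66202549e-04, -9.98704082e-01]]), 't': array([  -9.11884292,  535.34431105, 1418.75523796])}
scene {'fovy': 57.56948054812466, 'cx': 315.51975040621943, 'cy': 238.84783372282058, 'R': array([[ 0.63523002,  0.77219893,  0.01384362],
       [ 0.53590469, -0.4277996 , -0.72786927],
       [-0.55613757,  0.46978327, -0.68557617]]), 't': array([-336.33363753, -220.79323558, 1422.02855116])}
wrist {'fovy': 66.66286156675564, 'cx': 316.1233003306387, 'cy': 241.38226945845537, 'hand_eye': array([[-3.42376866e-04, -9.59743949e-01, -2.80876191e-01,
         7.16384496e+01],
       [ 9.99999606e-01, -5.58803689e-04,  6.90452716e-04,
         3.88330717e-02],
       [-8.19612468e-04, -2.80875844e-01,  9.59743762e-01,
        -6.89612806e+01],
       [ 0.00000000e+00,  0.00000000e+00,  0.00000000e+00,
         1.00000000e+00]])}
```

View pics/top.png

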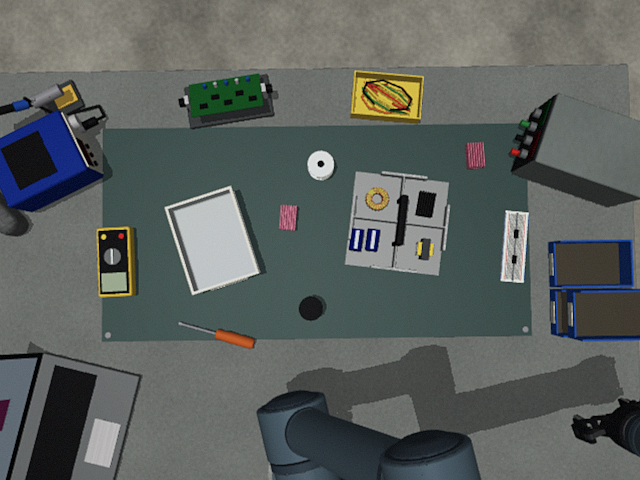

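View pics/scene.png

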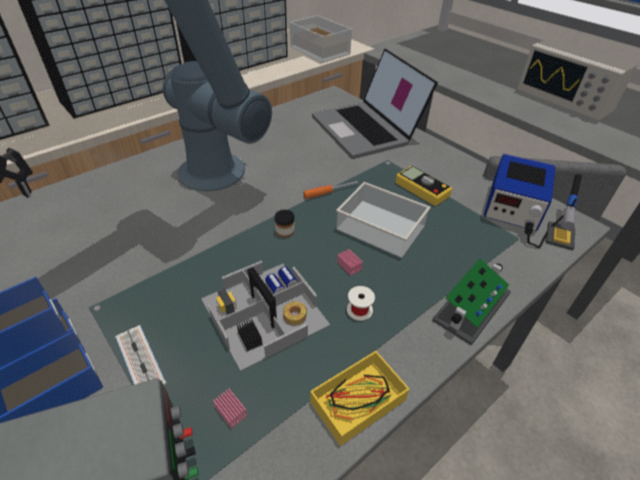

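The top view shows the tray centred near (397,222). Its black handle bar is at (402,220), running roughly up the picture (world x). The two blue capacitors are at (356,240) and (373,240), in the lower-left bay, whose gap corner is near (347,264). The bin is at (212,240). The pink finned blocks at (288,217) and (476,155) are look-alikes of the heat sink and lie outside the tray. The real one is black, at (426,204) inside the tray. The scene view agrees: handle (262,297), capacitors (280,278), bin (383,217).

```bash
cat > h.py <<'E'
import cv2,numpy as np
from plant import *
from scipy.spatial.transform import Rotation as Ro
def cam(n,pose=None):
    c=camera_info(n);f=240/np.tan(np.radians(c["fovy"]/2))
    K=np.array([[f,0,c["cx"]],[0,f,c["cy"]],[0,0,1]])
    if n=="wrist":
        T=np.eye(4);T[:3,:3]=Ro.from_rotvec(pose["eef_rot"]).as_matrix();T[:3,3]=pose["tool_pos"]
        M=np.linalg.inv(T@np.array(c["hand_eye"]));return K,M[:3,:3],M[:3,3]
    return K,np.array(c["R"]),np.array(c["t"])
def plane(C,px,z):
    K,R,t=C;o=-R.T@t;out=[]
    for p in np.atleast_2d(px):
        d=R.T@np.linalg.inv(K)@[p[0],p[1],1];out.append(o+d*(z-o[2])/d[2])
    return np.array(out)
def proj(C,X):
    K,R,t=C;q=(K@(R@np.atleast_2d(X).T+t[:,None])).T;return q[:,:2]/q[:,2:]
def tri(C1,p1,C2,p2):
    P=[C[0]@np.c_[C[1],C[2]] for C in(C1,C2)]
    X=cv2.triangulatePoints(P[0],P[1],np.float64(p1).reshape(-1,2).T,np.float64(p2).reshape(-1,2).T)
    return (X[:3]/X[3]).T
def big(m,x0,y0,x1,y1):
    z=np.zeros_like(m);z[y0:y1,x0:x1]=m[y0:y1,x0:x1]
    cs,_=cv2.findContours(z,cv2.RETR_EXTERNAL,cv2.CHAIN_APPROX_NONE);return max(cs,key=cv2.contourArea)
E
python3 - <<'E'
from h import *
np.set_printoptions(precision=1,suppress=True)
a=cv2.imread("pics/top.png");b=cv2.imread("pics/scene.png")
T,S=cam("top"),cam("scene")
ga,gb=a.max(2),b.max(2)
dk=((ga<45)*255).astype(np.uint8)
h=big(dk,385,185,413,255);r=cv2.minAreaRect(h);bx=cv2.boxPoints(r);print("handle top",r,bx)
hb=big(((gb<45)*255).astype(np.uint8),240,262,282,330);print("handle scene",cv2.minAreaRect(hb),cv2.boxPoints(cv2.minAreaRect(hb)))
print("handle@102",plane(T,bx,102))
tr=((ga>115)*255).astype(np.uint8)
tr=cv2.morphologyEx(tr,cv2.MORPH_CLOSE,np.ones((5,5),np.uint8))
c=big(tr,335,165,460,285);r=cv2.minAreaRect(cv2.convexHull(c));print("tray",r);print(cv2.boxPoints(r))
c4=cv2.approxPolyDP(cv2.convexHull(c),6,True)[:,0];print(c4)
bn=big(tr,150,175,275,305);q=cv2.approxPolyDP(cv2.convexHull(bn),6,True)[:,0];print("bin",q,plane(T,q,70))
mb=((gb>150)*255).astype(np.uint8)
hsv=cv2.cvtColor(a,cv2.COLOR_BGR2HSV)
bl=((hsv[...,0]>105)&(hsv[...,0]<130)&(hsv[...,1]>150))*np.uint8(255)
print("blue",cv2.minAreaRect(big(bl,347,225,382,255)))
crop=cv2.resize(a[160:290,330:470],None,fx=4,fy=4,interpolation=cv2.INTER_CUBIC)
cr2=cv2.resize(b[170:270,320:445],None,fx=4,fy=4,interpolation=cv2.INTER_CUBIC)
cr3=cv2.resize(b[250:375,195:335],None,fx=4,fy=4,interpolation=cv2.INTER_CUBIC)
cv2.imwrite("pics/c1.png",crop);cv2.imwrite("pics/c2.png",cr2);cv2.imwrite("pics/c3.png",cr3)
E
```

```text
handle top ((399.8901062011719, 221.54537963867188), (10.718478202819824, 53.915794372558594), 6.632514476776123) [[391.5 247.7]
 [397.7 194.1]
 [408.3 195.4]
 [402.1 248.9]]
handle scene ((262.86773681640625, 296.7950439453125), (61.74824523925781, 17.402273178100586), 57.17145538330078) [[238.8 275.6]
 [253.4 266.1]
 [286.9 318. ]
 [272.3 327.5]]
handle@102 [[ 518.5 -167.   102. ]
 [ 635.7 -182.9  102. ]
 [ 632.7 -206.1  102. ]
 [ 515.5 -190.2  102. ]]
tray ((398.7538146972656, 221.52346801757812), (98.31304931640625, 97.97332000732422), 6.753573894500732)
[[344.2 264.4]
 [355.7 167.1]
 [453.3 178.7]
 [441.8 276. ]]
[[357 171]
 [448 183]
 [438 275]
 [345 264]]
bin [[230 185]
 [259 271]
 [191 294]
 [164 207]] [[665.4 189.   70. ]
 [471.7 125.4  70. ]
 [422.6 277.   70. ]
 [617.7 337.   70. ]]
blue ((355.94000244140625, 239.4199981689453), (11.596551895141602, 21.496047973632812), 8.130102157592773)
```

View pics/c1.png

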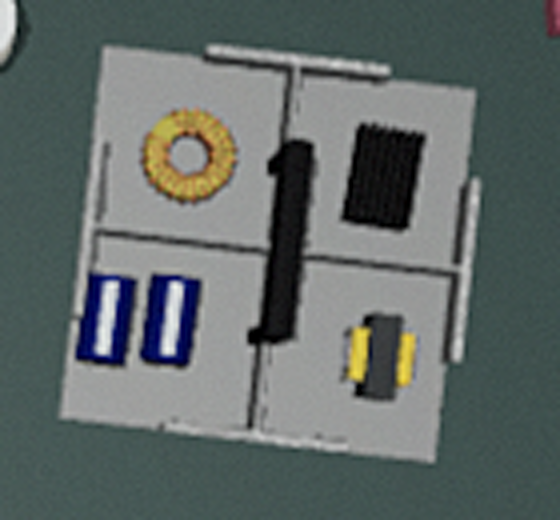

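View pics/c3.png

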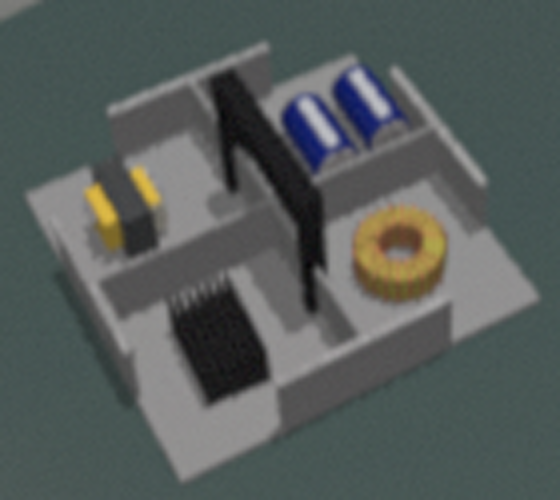

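The c1 crop shows the tray's floor corners at top px (355.5,171.5), (448.8,182.5), (438.8,275.5) and (345,264.5), the last being the capacitor corner. Both capacitors lie in the lower-left bay. The c3 crop shows the same corners at scene px (330,324.5), (240.5,370.5), (201.8,298.8) and (283.3,264.3). I'll triangulate these.

```bash
python3 - <<'E'
from h import *
np.set_printoptions(precision=1,suppress=True)
T,S=cam("top"),cam("scene")
pt=[(355.5,171.5),(448.75,182.5),(438.75,275.5),(345,264.5)];ps=[(330,324.5),(240.5,370.5),(201.75,298.75),(283.25,264.25)]
X=tri(T,pt,S,ps);print("tray tri",X);P=plane(T,pt,4);c=P.mean(0);print("plane",P,c,"sides",np.linalg.norm(P-np.roll(P,1,0),axis=1))
d=P[0]-P[3]+P[1]-P[2];print("tray yaw",np.degrees(np.arctan2(d[1],d[0])))
dd=P[3]-c;print("d ang",np.degrees(np.arctan2(dd[1],dd[0])))
ht=[(330+297/4,160+145/4),(330+282/4,160+340/4)];hs=[(195+314/4,250+188/4),(195+226/4,250+75/4)]
H=tri(T,ht,S,hs);print("handle tri",H,H.mean(0));H=plane(T,ht,102);print(H,H.mean(0))
q=np.array([[665.4,189,70],[471.7,125.4,70],[422.6,277,70],[617.7,337,70]]);print("bin c",q.mean(0),"proj scene",proj(S,q))
b=cv2.imread("pics/scene.png");m=((b.max(2)>135)*255).astype(np.uint8);m=cv2.morphologyEx(m,cv2.MORPH_CLOSE,np.ones((5,5),np.uint8))
cb=big(m,320,170,445,270);print("scene bin",cv2.approxPolyDP(cv2.convexHull(cb),3,True)[:,0].tolist())
for n,p,z in[("spool",(320,165),50),("jar",(311,307),58),("pink",(288,217),28),("screw",(255,343),15)]:print(n,plane(T,[p],z))
E
```

```text
tray tri [[ 702.2  -97.5    6.8]
 [ 673.4 -315.6    7.9]
 [ 456.2 -286.7    7.3]
 [ 484.6  -69.1    4.8]]
plane [[ 703.3  -96.9    4. ]
 [ 674.4 -315.8    4. ]
 [ 456.2 -287.3    4. ]
 [ 484.8  -68.9    4. ]] [ 579.7 -192.2    4. ] sides [220.3 220.8 220.  220.3]
tray yaw -7.367367465101377
d ang 127.57686919604157
handle tri [[ 629.7 -196.3  110.3]
 [ 524.9 -186.   100.9]] [ 577.3 -191.1  105.6]
[[ 630.9 -197.2  102. ]
 [ 524.2 -186.9  102. ]] [ 577.5 -192.   102. ]
bin c [544.3 232.1  70. ] proj scene [[408.8 240.4]
 [338.3 211.8]
 [366.1 182.5]
 [432.1 207.7]]
scene bin [[363, 182], [429, 206], [422, 226], [400, 255], [339, 228], [337, 209]]
spool [[711.6 -13.5  50. ]]
jar [[389.7  10.7  58. ]]
pink [[595.6  61.8  28. ]]
screw [[306.6 141.5  15. ]]
```

Tray centre is (580,-192), yaw about -7.4°, with 220 mm sides. The handle top is at 102–105 mm. Bin centre is (544,232). The sizes and heights agree with the text. I'll turn the tool so its x lies at 172.6° (which keeps joint 6 in range) and go above the handle.

```bash

python3 -m inch '[{"travel":[0,0,0],"twist":[0,0,-8.5],"gripper":-1},{"travel":[0,0,0],"twist":[0,0,-8.5],"gripper":-1},{"travel":[0,0,0],"twist":[0,0,-8.5],"gripper":-1},{"travel":[0,0,0],"twist":[0,0,-8.5],"gripper":-1},{"travel":[0,0,0],"twist":[0,0,-8.5],"gripper":-1},{"travel":[0,0,0],"twist":[0,0,-8.5],"gripper":-1}]' 100
python3 -m inch '[{"travel":[0,0,0],"twist":[0,0,-8.5],"gripper":-1},{"travel":[0,0,0],"twist":[0,0,-8.5],"gripper":-1},{"travel":[0,0,0],"twist":[0,0,-8.5],"gripper":-1},{"travel":[0,0,0],"twist":[0,0,-8.5],"gripper":-1},{"travel":[0,0,0],"twist":[0,0,-8.5],"gripper":-1},{"travel":[0,0,0],"twist":[0,0,-8.5],"gripper":-1}]'
python3 -m inch '[{"travel":[0,0,0],"twist":[0,0,-8.5],"gripper":-1},{"travel":[0,0,0],"twist":[0,0,-8.5],"gripper":-1},{"travel":[0,0,0],"twist":[0,0,-8.5],"gripper":-1},{"travel":[0,0,0],"twist":[0,0,-8.5],"gripper":-1},{"travel":[0,0,0],"twist":[0,0,-8.5],"gripper":-1},{"travel":[0,0,0],"twist":[0,0,-8.5],"gripper":-1},{"travel":[0,0,0],"twist":[0,0,0],"gripper":-1}]'
python3 -m inch '[{"travel":[-0.0245,0.0284,0],"twist":[0,0,0],"gripper":-1},{"travel":[-0.0245,0.0284,0],"twist":[0,0,0],"gripper":-1},{"travel":[-0.0245,0.0284,0],"twist":[0,0,0],"gripper":-1},{"travel":[-0.0245,0.0284,0],"twist":[0,0,0],"gripper":-1},{"travel":[-0.0245,0.0284,0],"twist":[0,0,0],"gripper":-1},{"travel":[-0.0245,0.0284,0],"twist":[0,0,0],"gripper":-1},{"travel":[-0.0245,0.0284,0],"twist":[0,0,0],"gripper":-1}]'
python3 -m inch '[{"travel":[-0.0245,0.0284,0],"twist":[0,0,0],"gripper":-1},{"travel":[-0.0245,0.0284,0],"twist":[0,0,0],"gripper":-1},{"travel":[-0.0245,0.0284,0],"twist":[0,0,0],"gripper":-1},{"travel":[-0.0245,0.0284,0],"twist":[0,0,0],"gripper":-1},{"travel":[-0.0245,0.0284,0],"twist":[0,0,0],"gripper":-1},{"travel":[-0.0245,0.0284,0],"twist":[0,0,0],"gripper":-1},{"travel":[-0.0245,0.0284,0],"twist":[0,0,0],"gripper":-1},{"travel":[0,0,0],"twist":[0,0,0],"gripper":-1}]'
python3 - <<'E'
from h import *
s=sense();print(s["t"],s["joints"],s["tool_pos"],s["wrist_force"]);R=Ro.from_rotvec(s["eef_rot"]).as_matrix();print(R)
im=get_image("wrist");cv2.imwrite("pics/w1.png",im)
C=cam("wrist",s);print("pred handle ends",proj(C,[[630.9,-197.2,102],[524.2,-186.9,102],[577.5,-192,102]]))
E
```

```text
t: 0.7
tool_pos: [188.9, -542.8, 303.3]
eef_rot: [-2.564, -1.813, -0.001]
wrist_force: [0.4, 0.4, 0.5]
width: 1.0
gripper_force: 0.0
t: 1.3
tool_pos: [188.9, -542.8, 303.3]
eef_rot: [-1.534, -2.741, -0.001]
wrist_force: [-0.4, -0.2, 0.1]
width: 1.002
gripper_force: 0.0
t: 2.0
tool_pos: [188.9, -542.8, 303.4]
eef_rot: [-0.215, -3.134, -0.002]
wrist_force: [-0.0, 0.4, 0.2]
width: 1.004
gripper_force: 0.0
t: 2.7
tool_pos: [386.8, -368.2, 303.7]
eef_rot: [-0.22, -3.134, -0.0]
wrist_force: [0.3, -2.0, 1.5]
width: 1.002
gripper_force: 0.0
t: 3.5
tool_pos: [585.4, -192.6, 303.0]
eef_rot: [0.211, 3.134, 0.002]
wrist_force: [-0.4, -0.7, -0.9]
width: 1.002
gripper_force: 0.0
3.5 [-0.42141804  0.4654556   0.21289697  1.31839271  0.00151056 -0.28688286] [ 585.35822427 -192.63787616  302.99723596] [-0.39996649 -0.72985514 -0.85917857]
[[-9.90963702e-01  1.34129469e-01  4.76458367e-04]
 [ 1.34130026e-01  9.90962692e-01  1.44181013e-03]
 [-2.78763238e-04  1.49268888e-03 -9.99998847e-01]]
pred handle ends [[317.92271721 286.57572524]
 [312.35684366 148.52369995]
 [315.34796183 221.24216435]]
```

View pics/w1.png

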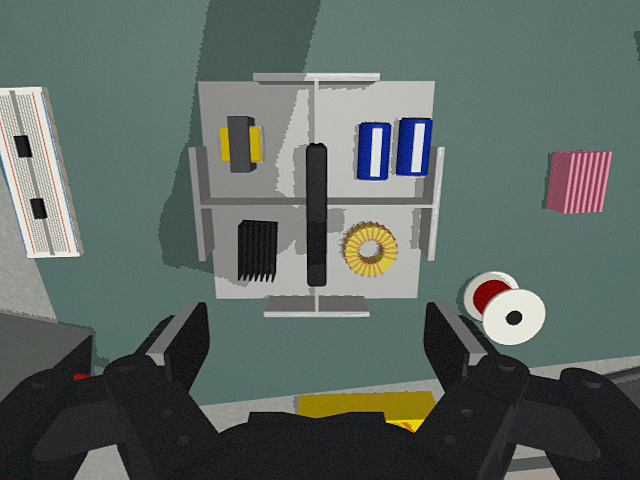

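The wrist view shows the bar upright in the picture, with ends at (317,145) and (317,285). It is aligned with the tool. The two capacitors are at (374,150) and (414,146). The pink look-alike at (578,182) is outside the tray.

```bash
python3 - <<'E'
from h import *
np.set_printoptions(precision=1,suppress=True)
im=cv2.imread("pics/w1.png")
s=sense();C=cam("wrist",s)
m=((im.max(2)<75)*255).astype(np.uint8);c=big(m,295,130,340,290);r=cv2.minAreaRect(c);print(r)
bx=cv2.boxPoints(r);X=plane(C,bx,102);print(X,X.mean(0))
T=cam("top");print("tri bar centre",tri(C,r[0],T,proj(T,[[577.5,-192,102]])))
R=Ro.from_rotvec(s["eef_rot"]).as_matrix();g=s["tool_pos"]+54*R[:,2];print("grasp now",g,"shift tool",R.T@(np.r_[X.mean(0)[:2],90]-g))
F=[(202,81),(435,82),(417,299),(216,298)];print("floor corners",plane(C,F,4))
E
```

```text
((316.5, 214.5), (143.0, 21.0), 90.0)
[[ 518.1 -192.6  102. ]
 [ 520.1 -177.8  102. ]
 [ 629.7 -191.8  102. ]
 [ 627.4 -208.5  102. ]] [ 573.8 -192.7  102. ]
tri bar centre [[ 579.6 -195.5   69.4]]
grasp now [ 583.8 -194.2  249.1] shift tool [ 10.    0.2 159.1]
floor corners [[ 451.4 -283.6    4. ]
 [ 481.8  -68.6    4. ]
 [ 700.7  -98.2    4. ]
 [ 669.5 -317.4    4. ]]
```

```bash

python3 -m inch '[{"travel":[0.007,0,0.02],"twist":[0,0,0],"gripper":-1},{"travel":[0,0,0.03],"twist":[0,0,0],"gripper":-1},{"travel":[0,0,0.03],"twist":[0,0,0],"gripper":-1},{"travel":[0,0,0.03],"twist":[0,0,0],"gripper":-1},{"travel":[0,0,0.02],"twist":[0,0,0],"gripper":-1},{"travel":[0,0,0.015],"twist":[0,0,0],"gripper":-1},{"travel":[0,0,0.014],"twist":[0,0,0],"gripper":-1},{"travel":[0,0,0],"twist":[0,0,0],"gripper":-1}]' 110
python3 -m inch '[{"travel":[0,0,0],"twist":[0,0,0],"gripper":-0.5},{"travel":[0,0,0],"twist":[0,0,0],"gripper":0},{"travel":[0,0,0],"twist":[0,0,0],"gripper":0.3},{"travel":[0,0,0],"twist":[0,0,0],"gripper":0.6},{"travel":[0,0,0],"twist":[0,0,0],"gripper":1},{"travel":[0,0,0],"twist":[0,0,0],"gripper":1},{"travel":[0,0,0],"twist":[0,0,0],"gripper":1},{"travel":[0,0,0],"twist":[0,0,0],"gripper":1}]'
```

```text
t: 4.35
tool_pos: [573.4, -195.2, 142.7]
eef_rot: [-0.219, -3.129, -0.002]
wrist_force: [-0.6, -0.0, 0.6]
width: 1.004
gripper_force: 0.0
t: 5.15
tool_pos: [576.5, -194.4, 146.0]
eef_rot: [0.213, 3.133, 0.001]
wrist_force: [0.3, 2.7, 5.2]
width: 0.17
gripper_force: 108.2
```

The grip is on the bar: opening about 14.5 mm at 108 N. Lift gently, then check the load and work out the tip.

```bash

python3 -m inch '[{"travel":[0,0,-0.003],"twist":[0,0,0],"gripper":1},{"travel":[0,0,-0.008],"twist":[0,0,0],"gripper":1},{"travel":[0,0,-0.014],"twist":[0,0,0],"gripper":1},{"travel":[0,0,-0.018],"twist":[0,0,0],"gripper":1},{"travel":[0,0,-0.018],"twist":[0,0,0],"gripper":1},{"travel":[0,0,-0.018],"twist":[0,0,0],"gripper":1},{"travel":[0,0,-0.016],"twist":[0,0,0],"gripper":1},{"travel":[0,0,-0.012],"twist":[0,0,0],"gripper":1}]' 115
python3 -m inch '[{"travel":[0,0,-0.006],"twist":[0,0,0],"gripper":1},{"travel":[0,0,-0.002],"twist":[0,0,0],"gripper":1},{"travel":[0,0,0],"twist":[0,0,0],"gripper":1},{"travel":[0,0,0],"twist":[0,0,0],"gripper":1}]'
python3 - <<'E'
from h import *
np.set_printoptions(precision=4,suppress=True)
s=sense();R=Ro.from_rotvec(s["eef_rot"]).as_matrix();print(s["joints"],s["tool_pos"],"\n",R)
cv2.imwrite("pics/s2.png",get_image("scene"));cv2.imwrite("pics/t2.png",get_image("top"))
rel=np.array([483.5,-69,4])-np.array([576.5,-194.4,146.]) # corner - TCP at the grasp
p=R.T@rel;print("corner in tool",p)
tgt=np.array([533.6,239.1,90]);d=tgt-R@p-s["tool_pos"];print("world shift",d,"tool",R.T@d)
for w in(2.5,4,5):
    w3=np.array([w*.7071,-w*.7071,0]);print("deg",w,w3,"shift/row",p-Ro.from_rotvec(w3,degrees=True).as_matrix()@p)
E
```

```text
t: 5.95
tool_pos: [575.6, -195.0, 252.5]
eef_rot: [-0.215, -3.133, 0.0]
wrist_force: [0.7, -0.4, -6.4]
width: 0.166
gripper_force: 112.4
t: 6.35
tool_pos: [575.5, -194.7, 258.9]
eef_rot: [-0.214, -3.133, -0.001]
wrist_force: [-0.3, 0.4, -6.0]
width: 0.167
gripper_force: 112.4
[-0.4306  0.4598  0.0901  1.2029 -0.0002 -0.2942] [ 575.4514 -194.7013  258.8902] 
 [[-0.9907  0.136  -0.0017]
 [ 0.136   0.9907  0.0006]
 [ 0.0018  0.0004 -1.    ]]
corner in tool [108.9378 111.538  142.2321]
world shift [ 51.1486 308.4013 -26.8902] tool [ -8.788  312.4819  26.99  ]
deg 2.5 [ 1.7677 -1.7677  0.    ] shift/row [ 4.4918  4.4918 -6.6648]
deg 4 [ 2.8284 -2.8284  0.    ] shift/row [  7.2841   7.2841 -10.5285]
deg 5 [ 3.5355 -3.5355  0.    ] shift/row [  9.1849   9.1849 -13.0462]
```

```bash

python3 -m inch '[{"travel":[0,0.002,0],"twist":[0,0,0],"gripper":1},{"travel":[0,0.005,0],"twist":[0,0,0],"gripper":1},{"travel":[-0.0005,0.009,0],"twist":[0,0,0],"gripper":1},{"travel":[-0.0005,0.013,0],"twist":[0,0,0],"gripper":1},{"travel":[-0.0005,0.017,0],"twist":[0,0,0],"gripper":1},{"travel":[-0.0005,0.02,0],"twist":[0,0,0],"gripper":1},{"travel":[-0.0005,0.02,0],"twist":[0,0,0],"gripper":1},{"travel":[-0.0005,0.02,0],"twist":[0,0,0],"gripper":1}]'
python3 -m inch '[{"travel":[-0.0005,0.02,0],"twist":[0,0,0],"gripper":1},{"travel":[-0.0005,0.02,0],"twist":[0,0,0],"gripper":1},{"travel":[-0.0005,0.02,0],"twist":[0,0,0],"gripper":1},{"travel":[-0.0005,0.02,0],"twist":[0,0,0],"gripper":1},{"travel":[-0.0005,0.02,0],"twist":[0,0,0],"gripper":1},{"travel":[-0.0005,0.02,0],"twist":[0,0,0],"gripper":1},{"travel":[-0.0005,0.02,0],"twist":[0,0,0],"gripper":1},{"travel":[-0.0005,0.02,0],"twist":[0,0,0],"gripper":1}]'
python3 -m inch '[{"travel":[-0.0005,0.017,0],"twist":[0,0,0],"gripper":1},{"travel":[-0.0005,0.013,0],"twist":[0,0,0],"gripper":1},{"travel":[-0.0005,0.009,0],"twist":[0,0,0],"gripper":1},{"travel":[-0.0005,0.005,0],"twist":[0,0,0],"gripper":1},{"travel":[0,0.002,0],"twist":[0,0,0],"gripper":1},{"travel":[0,0,0],"twist":[0,0,0],"gripper":1},{"travel":[0,0,0],"twist":[0,0,0],"gripper":1}]'
python3 - <<'E'
from h import *
np.set_printoptions(precision=1,suppress=True)
s=sense();R=Ro.from_rotvec(s["eef_rot"]).as_matrix();c=s["tool_pos"]+R@np.array([108.9,111.5,142.2])
print(s["joints"],s["tool_pos"],"corner",c,"in scene",proj(cam("scene"),[c]),"top",proj(cam("top"),[c]),s["wrist_force"])
cv2.imwrite("pics/s3.png",get_image("scene"));cv2.imwrite("pics/t3.png",get_image("top"))
cv2.imwrite("pics/m3.png",np.hstack([cv2.imread("pics/s3.png")[100:400,180:580],cv2.imread("pics/t3.png")[120:420,100:500]]))
E
```

```text
t: 7.25
tool_pos: [593.4, -87.9, 260.0]
eef_rot: [0.212, 3.134, 0.001]
wrist_force: [-0.0, 0.6, -7.2]
width: 0.166
gripper_force: 112.4
t: 8.05
tool_pos: [618.7, 70.2, 259.9]
eef_rot: [-0.212, -3.134, -0.001]
wrist_force: [0.4, -0.3, -6.4]
width: 0.167
gripper_force: 112.4
t: 8.75
tool_pos: [627.3, 112.3, 259.9]
eef_rot: [-0.216, -3.134, 0.001]
wrist_force: [0.2, 0.3, -7.4]
width: 0.165
gripper_force: 112.4
[ 0.1  0.5  0.2  1.2 -0.   0.2] [627.3 112.3 259.9] corner [534.7 237.6 117.6] in scene [[386.7 192.9]] top [[204.5 242.3]] [ 0.2  0.3 -7.4]
```

View pics/m3.png

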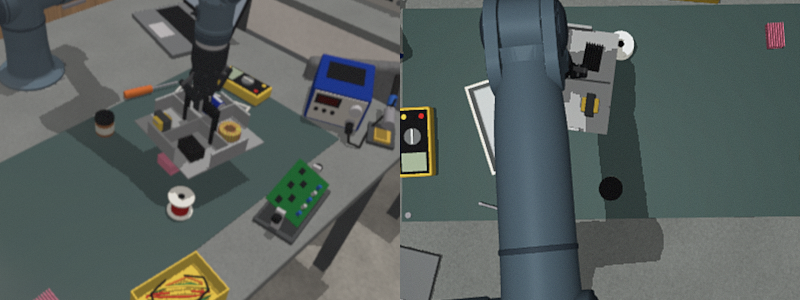

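Both fixed views hide the capacitor corner behind the arm. The rest of the tray is level and its contents are in place (scene crop: transformer (160,121), choke (231,129), heat sink (190,148)). I'll lower 27 mm and check the corner with the wrist camera.

```bash

python3 -m inch '[{"travel":[0,0,0.003],"twist":[0,0,0],"gripper":1},{"travel":[0,0,0.007],"twist":[0,0,0],"gripper":1},{"travel":[0,0,0.008],"twist":[0,0,0],"gripper":1},{"travel":[0,0,0.006],"twist":[0,0,0],"gripper":1},{"travel":[0,0,0.003],"twist":[0,0,0],"gripper":1},{"travel":[0,0,0],"twist":[0,0,0],"gripper":1}]'
python3 - <<'E'
from h import *
np.set_printoptions(precision=1,suppress=True)
s=sense();C=cam("wrist",s);R=Ro.from_rotvec(s["eef_rot"]).as_matrix();c=s["tool_pos"]+R@np.array([108.9,111.5,142.2])
print(s["tool_pos"],"corner",c,proj(C,[c]),"bin rim px",proj(C,np.array([[665.4,189,70],[471.7,125.4,70],[422.6,277,70],[617.7,337,70]])))
cv2.imwrite("pics/w4.png",get_image("wrist"))
E
```

```text
t: 9.45
tool_pos: [626.7, 113.0, 231.9]
eef_rot: [-0.214, -3.133, 0.001]
wrist_force: [0.2, -0.5, -5.2]
width: 0.168
gripper_force: 112.5
[626.7 113.  231.9] corner [533.8 238.2  89.8] [[528.2  59.6]] bin rim px [[ 434.4  285.9]
 [ 300.2  -26.5]
 [ 591.7 -191.7]
 [ 666.1  187.1]]
```

View pics/w4.png

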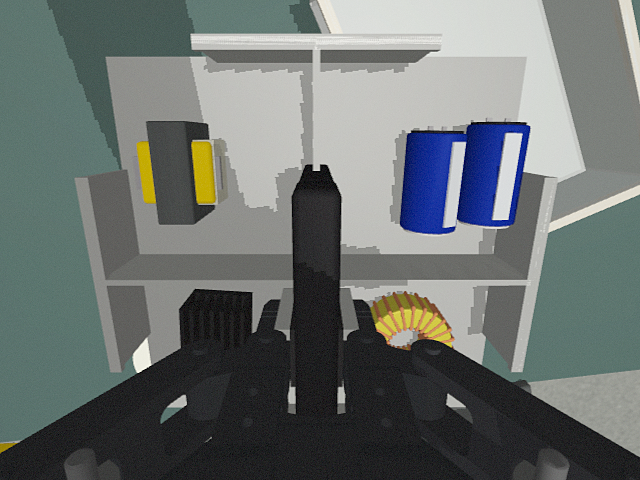

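The corner is seen at (526,57), predicted at (528,60), over the bin. Both capacitors are in the bay, at (433,180) and (495,175). I'll tip about the corner at 2.5° a row.

```bash

python3 -m inch '[{"travel":[0.0045,0.0045,-0.0067],"twist":[1.77,-1.77,0],"gripper":1},{"travel":[0.0045,0.0045,-0.0067],"twist":[1.77,-1.77,0],"gripper":1},{"travel":[0.0045,0.0045,-0.0067],"twist":[1.77,-1.77,0],"gripper":1},{"travel":[0.0045,0.0045,-0.0067],"twist":[1.77,-1.77,0],"gripper":1},{"travel":[0.0045,0.0045,-0.0067],"twist":[1.77,-1.77,0],"gripper":1},{"travel":[0.0045,0.0045,-0.0067],"twist":[1.77,-1.77,0],"gripper":1},{"travel":[0.0045,0.0045,-0.0067],"twist":[1.77,-1.77,0],"gripper":1},{"travel":[0.0045,0.0045,-0.0067],"twist":[1.77,-1.77,0],"gripper":1}]' 120
python3 -m inch '[{"travel":[0,0,0],"twist":[0,0,0],"gripper":1},{"travel":[0,0,0],"twist":[0,0,0],"gripper":1}]'
python3 - <<'E'
from h import *
np.set_printoptions(precision=1,suppress=True)
s=sense();R=Ro.from_rotvec(s["eef_rot"]).as_matrix();c=s["tool_pos"]+R@np.array([108.9,111.5,142.2])
print(s["joints"],"corner",c,"tilt",np.degrees(np.arccos(-R[2,2])),R[:,2])
im=get_image("wrist");cv2.imwrite("pics/w5.png",im)
hsv=cv2.cvtColor(im,cv2.COLOR_BGR2HSV);m=((hsv[...,0]>105)&(hsv[...,0]<130)&(hsv[...,1]>150)&(hsv[...,2]>40))*np.uint8(255)
for k in cv2.findContours(m,0,2)[0]:
    if cv2.contourArea(k)>150:print("blue",cv2.boundingRect(k))
E
```

```text
t: 10.3
tool_pos: [591.7, 160.0, 278.6]
eef_rot: [0.197, 2.879, -0.383]
wrist_force: [-0.5, 0.5, -5.9]
width: 0.164
gripper_force: 117.5
t: 10.5
tool_pos: [592.0, 159.7, 278.1]
eef_rot: [0.196, 2.881, -0.382]
wrist_force: [0.2, 0.3, -6.6]
width: 0.168
gripper_force: 117.5
[ 0.3  0.4 -0.   1.  -0.3  0.4] corner [534.3 238.9  91.3] tilt 19.954494291833605 [ 0.2 -0.3 -0.9]
blue (401, 121, 130, 110)
```

The corner has held at (534,239,91) with 20° of tilt, and the capacitors are still in the bay. Continue to 35°.

```bash

python3 -m inch '[{"travel":[0.0045,0.0045,-0.0067],"twist":[1.77,-1.77,0],"gripper":1},{"travel":[0.0045,0.0045,-0.0067],"twist":[1.77,-1.77,0],"gripper":1},{"travel":[0.0045,0.0045,-0.0067],"twist":[1.77,-1.77,0],"gripper":1},{"travel":[0.0045,0.0045,-0.0067],"twist":[1.77,-1.77,0],"gripper":1},{"travel":[0,0,0],"twist":[0,0,0],"gripper":1},{"travel":[0,0,0],"twist":[0,0,0],"gripper":1},{"travel":[0,0,0],"twist":[0,0,0],"gripper":1}]'
cat > look.py <<'E'
from h import *
import sys
np.set_printoptions(precision=1,suppress=True)
s=sense();R=Ro.from_rotvec(s["eef_rot"]).as_matrix();c=s["tool_pos"]+R@np.array([108.9,111.5,142.2])
print("corner",c,"tilt",np.degrees(np.arccos(-R[2,2])))
im=get_image("wrist");cv2.imwrite(sys.argv[1],im)
hsv=cv2.cvtColor(im,cv2.COLOR_BGR2HSV);m=((hsv[...,0]>105)&(hsv[...,0]<130)&(hsv[...,1]>150)&(hsv[...,2]>40))*np.uint8(255)
for k in cv2.findContours(m,0,2)[0]:
    if cv2.contourArea(k)>150:print("blue",cv2.boundingRect(k))
E
python3 look.py pics/w6.png
```

```text
t: 11.25
tool_pos: [572.0, 185.7, 292.0]
eef_rot: [0.189, 2.738, -0.555]
wrist_force: [0.4, -0.9, -5.9]
width: 0.17
gripper_force: 117.8
corner [535.  237.7  90.9] tilt 30.003775637183256
blue (461, 0, 165, 137)
```

```bash

python3 -m inch '[{"travel":[0.0045,0.0045,-0.0067],"twist":[1.77,-1.77,0],"gripper":1},{"travel":[0.0045,0.0045,-0.0067],"twist":[1.77,-1.77,0],"gripper":1},{"travel":[0,0,0],"twist":[0,0,0],"gripper":1},{"travel":[0,0,0],"twist":[0,0,0],"gripper":1},{"travel":[0,0,0],"twist":[0,0,0],"gripper":1},{"travel":[0,0,0],"twist":[0,0,0],"gripper":1},{"travel":[0,0,0],"twist":[0,0,0],"gripper":1},{"travel":[0,0,0],"twist":[0,0,0],"gripper":1}]'
python3 look.py pics/w7.png
```

```text
t: 12.1
tool_pos: [560.9, 200.4, 297.0]
eef_rot: [0.183, 2.662, -0.635]
wrist_force: [-0.2, -0.9, -5.9]
width: 0.167
gripper_force: 117.9
corner [534.6 238.1  91.1] tilt 35.04219279209015
blue (594, 0, 46, 41)
```

View pics/w7.png

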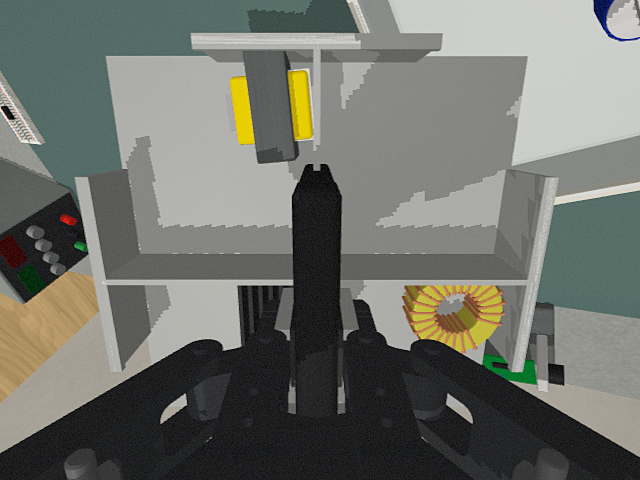

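The bay is empty, and one capacitor is visible in the bin at (615,20). The transformer (270,105), choke (453,315) and heat sink (262,310) are still in their bays. Level the tray about the corner, raise it, and check the second capacitor.

```bash

python3 -m inch '[{"travel":[-0.0043,-0.0043,0.0069],"twist":[-1.77,1.77,0],"gripper":1},{"travel":[-0.0043,-0.0043,0.0069],"twist":[-1.77,1.77,0],"gripper":1},{"travel":[-0.0043,-0.0043,0.0069],"twist":[-1.77,1.77,0],"gripper":1},{"travel":[-0.0043,-0.0043,0.0069],"twist":[-1.77,1.77,0],"gripper":1},{"travel":[-0.0043,-0.0043,0.0069],"twist":[-1.77,1.77,0],"gripper":1},{"travel":[-0.0043,-0.0043,0.0069],"twist":[-1.77,1.77,0],"gripper":1},{"travel":[-0.0043,-0.0043,0.0069],"twist":[-1.77,1.77,0],"gripper":1}]'
python3 -m inch '[{"travel":[-0.0043,-0.0043,0.0069],"twist":[-1.77,1.77,0],"gripper":1},{"travel":[-0.0043,-0.0043,0.0069],"twist":[-1.77,1.77,0],"gripper":1},{"travel":[-0.0043,-0.0043,0.0069],"twist":[-1.77,1.77,0],"gripper":1},{"travel":[-0.0043,-0.0043,0.0069],"twist":[-1.77,1.77,0],"gripper":1},{"travel":[-0.0043,-0.0043,0.0069],"twist":[-1.77,1.77,0],"gripper":1},{"travel":[-0.0043,-0.0043,0.0069],"twist":[-1.77,1.77,0],"gripper":1},{"travel":[-0.0043,-0.0043,0.0069],"twist":[-1.77,1.77,0],"gripper":1},{"travel":[0,0,0],"twist":[0,0,0],"gripper":1}]'
python3 -m inch '[{"travel":[0,0,-0.003],"twist":[0,0,0],"gripper":1},{"travel":[0,0,-0.008],"twist":[0,0,0],"gripper":1},{"travel":[0,0,-0.010],"twist":[0,0,0],"gripper":1},{"travel":[0,0,-0.008],"twist":[0,0,0],"gripper":1},{"travel":[0,0,-0.003],"twist":[0,0,0],"gripper":1},{"travel":[0,0,0],"twist":[0,0,0],"gripper":1}]'
python3 look.py pics/w8.png
```

```text
t: 12.85
tool_pos: [597.2, 152.4, 274.0]
eef_rot: [0.199, 2.915, -0.339]
wrist_force: [-0.1, 0.4, -5.0]
width: 0.171
gripper_force: 117.8
t: 13.65
tool_pos: [627.8, 110.9, 232.5]
eef_rot: [-0.218, -3.133, 0.005]
wrist_force: [-0.0, -0.7, -6.2]
width: 0.169
gripper_force: 117.8
t: 14.25
tool_pos: [627.7, 113.3, 267.2]
eef_rot: [0.213, 3.132, 0.0]
wrist_force: [0.1, 0.5, -5.9]
width: 0.166
gripper_force: 117.8
corner [535.3 238.5 124.8] tilt 0.14052231758003997
blue (495, 32, 55, 24)
blue (474, 0, 68, 35)
```

```bash

python3 -m inch '[{"travel":[0,-0.002,0],"twist":[0,0,0],"gripper":1},{"travel":[0,-0.005,0],"twist":[0,0,0],"gripper":1},{"travel":[0.0005,-0.009,0],"twist":[0,0,0],"gripper":1},{"travel":[0.0005,-0.013,0],"twist":[0,0,0],"gripper":1},{"travel":[0.0005,-0.017,0],"twist":[0,0,0],"gripper":1},{"travel":[0.0005,-0.02,0],"twist":[0,0,0],"gripper":1},{"travel":[0.0005,-0.02,0],"twist":[0,0,0],"gripper":1},{"travel":[0.0005,-0.02,0],"twist":[0,0,0],"gripper":1}]'
python3 -m inch '[{"travel":[0.0005,-0.02,0],"twist":[0,0,0],"gripper":1},{"travel":[0.0005,-0.02,0],"twist":[0,0,0],"gripper":1},{"travel":[0.0005,-0.02,0],"twist":[0,0,0],"gripper":1},{"travel":[0.0005,-0.02,0],"twist":[0,0,0],"gripper":1},{"travel":[0.0005,-0.02,0],"twist":[0,0,0],"gripper":1},{"travel":[0.0005,-0.02,0],"twist":[0,0,0],"gripper":1},{"travel":[0.0005,-0.02,0],"twist":[0,0,0],"gripper":1},{"travel":[0.0005,-0.02,0],"twist":[0,0,0],"gripper":1}]'
python3 -m inch '[{"travel":[0.0005,-0.017,0],"twist":[0,0,0],"gripper":1},{"travel":[0.0005,-0.013,0],"twist":[0,0,0],"gripper":1},{"travel":[0.0005,-0.009,0],"twist":[0,0,0],"gripper":1},{"travel":[0.0005,-0.005,0],"twist":[0,0,0],"gripper":1},{"travel":[0,-0.002,0],"twist":[0,0,0],"gripper":1},{"travel":[0,0,0],"twist":[0,0,0],"gripper":1},{"travel":[0,0,0],"twist":[0,0,0],"gripper":1}]'
python3 - <<'E'
from h import *
s=sense();print(s["tool_pos"],s["eef_rot"])
a=get_image("top");b=get_image("scene");cv2.imwrite("pics/t9.png",a);cv2.imwrite("pics/s9.png",b)
cv2.imwrite("pics/m9.png",np.hstack([a[150:350,80:480],cv2.resize(b[150:350,180:480],(400,267))[:200]]))
E
```

```text
t: 15.1
tool_pos: [609.2, 6.2, 265.9]
eef_rot: [-0.216, -3.134, 0.001]
wrist_force: [-0.1, -0.4, -5.9]
width: 0.167
gripper_force: 117.9
t: 15.9
tool_pos: [583.1, -151.7, 266.0]
eef_rot: [-0.216, -3.134, 0.001]
wrist_force: [0.8, -1.2, -5.0]
width: 0.168
gripper_force: 117.8
t: 16.6
tool_pos: [576.0, -194.2, 265.9]
eef_rot: [0.213, 3.134, 0.0]
wrist_force: [0.3, 0.0, -5.7]
width: 0.167
gripper_force: 117.9
[ 575.99119474 -194.1674284   265.87522218] [2.12879395e-01 3.13434686e+00 4.96029385e-04]
```

View pics/m9.png

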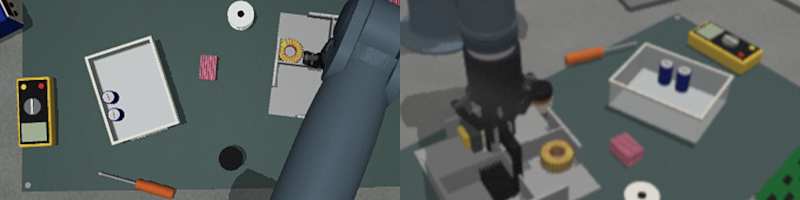

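Both capacitors stand upright in the bin (crop (110,98) and (116,114)), and the bin and bystanders haven't moved. Lower the tray.

```bash

python3 -m inch '[{"travel":[0,0,0.004],"twist":[0,0,0],"gripper":1},{"travel":[0,0,0.01],"twist":[0,0,0],"gripper":1},{"travel":[0,0,0.018],"twist":[0,0,0],"gripper":1},{"travel":[0,0,0.022],"twist":[0,0,0],"gripper":1},{"travel":[0,0,0.022],"twist":[0,0,0],"gripper":1},{"travel":[0,0,0.018],"twist":[0,0,0],"gripper":1},{"travel":[0,0,0.012],"twist":[0,0,0],"gripper":1},{"travel":[0,0,0.006],"twist":[0,0,0],"gripper":1}]'
python3 -m inch '[{"travel":[0,0,0.002],"twist":[0,0,0],"gripper":1},{"travel":[0,0,0],"twist":[0,0,0],"gripper":1},{"travel":[0,0,0.002],"twist":[0,0,0],"gripper":1},{"travel":[0,0,0],"twist":[0,0,0],"gripper":1},{"travel":[0,0,0],"twist":[0,0,0],"gripper":1}]'
```

```text
t: 17.5
tool_pos: [574.9, -194.3, 152.0]
eef_rot: [-0.214, -3.132, -0.001]
wrist_force: [0.3, -0.1, -5.3]
width: 0.166
gripper_force: 117.9
t: 18.0
tool_pos: [576.1, -195.0, 150.5]
eef_rot: [0.214, 3.133, -0.001]
wrist_force: [-0.6, 0.7, -5.1]
width: 0.167
gripper_force: 117.8
```

```bash

python3 -m inch '[{"travel":[0,0,0.001],"twist":[0,0,0],"gripper":1},{"travel":[0,0,0.001],"twist":[0,0,0],"gripper":1},{"travel":[0,0,0],"twist":[0,0,0],"gripper":1},{"travel":[0,0,0],"twist":[0,0,0],"gripper":1}]'
python3 -m inch '[{"travel":[0,0,0.001],"twist":[0,0,0],"gripper":1},{"travel":[0,0,0],"twist":[0,0,0],"gripper":1},{"travel":[0,0,0],"twist":[0,0,0],"gripper":1}]'
python3 -m inch '[{"travel":[0,0,0.001],"twist":[0,0,0],"gripper":1},{"travel":[0,0,0],"twist":[0,0,0],"gripper":1},{"travel":[0,0,0],"twist":[0,0,0],"gripper":1}]'
```

```text
t: 18.4
tool_pos: [575.8, -194.8, 147.9]
eef_rot: [-0.214, -3.134, 0.0]
wrist_force: [-0.2, -1.0, -5.2]
width: 0.165
gripper_force: 117.8
t: 18.7
tool_pos: [575.8, -194.8, 146.9]
eef_rot: [-0.214, -3.134, 0.0]
wrist_force: [-0.0, -0.3, -4.6]
width: 0.167
gripper_force: 117.8
t: 19.0
tool_pos: [576.0, -194.9, 146.0]
eef_rot: [0.214, 3.134, -0.0]
wrist_force: [-0.4, -0.1, -3.8]
width: 0.165
gripper_force: 117.9
```

```bash

python3 -m inch '[{"travel":[0,0,0.0007],"twist":[0,0,0],"gripper":1},{"travel":[0,0,0],"twist":[0,0,0],"gripper":1},{"travel":[0,0,0],"twist":[0,0,0],"gripper":1}]'
python3 -m inch '[{"travel":[0,0,0.0005],"twist":[0,0,0],"gripper":1},{"travel":[0,0,0],"twist":[0,0,0],"gripper":1},{"travel":[0,0,0],"twist":[0,0,0],"gripper":1}]'
```

```text
t: 19.3
tool_pos: [576.0, -194.9, 146.0]
eef_rot: [0.214, 3.134, -0.001]
wrist_force: [-2.2, -0.3, 3.5]
width: 0.168
gripper_force: 119.0
t: 19.6
tool_pos: [576.0, -194.9, 146.0]
eef_rot: [0.214, 3.133, -0.001]
wrist_force: [-4.5, 0.8, 6.9]
width: 0.168
gripper_force: 119.8
```

The tray is standing on the mat: z has stopped at 146 and the force has turned upward. Release and rise straight up.

```bash

python3 -m inch '[{"travel":[0,0,0],"twist":[0,0,0],"gripper":0.4},{"travel":[0,0,0],"twist":[0,0,0],"gripper":0},{"travel":[0,0,0],"twist":[0,0,0],"gripper":-0.5},{"travel":[0,0,0],"twist":[0,0,0],"gripper":-1},{"travel":[0,0,0],"twist":[0,0,0],"gripper":-1},{"travel":[0,0,0],"twist":[0,0,0],"gripper":-1},{"travel":[0,0,0],"twist":[0,0,0],"gripper":-1}]'
python3 -m inch '[{"travel":[0,0,-0.01],"twist":[0,0,0],"gripper":-1},{"travel":[0,0,-0.02],"twist":[0,0,0],"gripper":-1},{"travel":[0,0,-0.03],"twist":[0,0,0],"gripper":-1},{"travel":[0,0,-0.03],"twist":[0,0,0],"gripper":-1},{"travel":[0,0,-0.03],"twist":[0,0,0],"gripper":-1},{"travel":[0,0,-0.02],"twist":[0,0,0],"gripper":-1},{"travel":[0,0,-0.01],"twist":[0,0,0],"gripper":-1},{"travel":[0,0,0],"twist":[0,0,0],"gripper":-1}]'
python3 - <<'E'
from h import *
s=sense();a=get_image("wrist");b=get_image("scene")
C=cam("wrist",s)
cv2.imwrite("pics/m10.png",np.hstack([cv2.resize(a,(400,300)),cv2.resize(b[140:380,170:490],(400,300))]))
E
```

```text
t: 20.3
tool_pos: [575.8, -194.8, 144.6]
eef_rot: [-0.214, -3.134, 0.0]
wrist_force: [0.5, -0.2, -0.4]
width: 1.004
gripper_force: 0.0
t: 21.1
tool_pos: [576.6, -195.1, 296.7]
eef_rot: [0.214, 3.131, -0.002]
wrist_force: [-0.2, -0.1, -0.3]
width: 1.001
gripper_force: 0.0
```

View pics/m10.png

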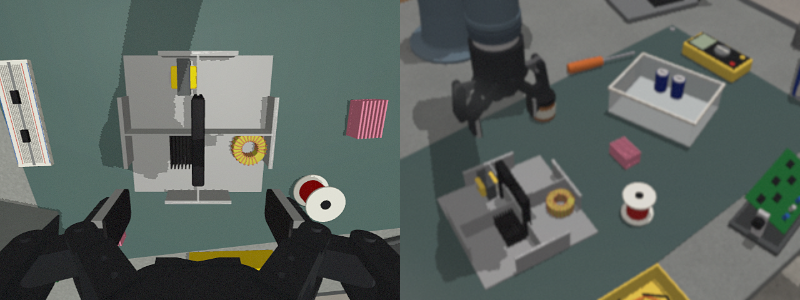

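The tray stands flat where it was, with the transformer, choke and heat sink in their bays. Both capacitors are in the bin at (661,80) and (677,87) in the picture. The gripper is clear, so I'll hand in.

```bash
python3 -c "
from plant import *
print(close_job())"
```

```text
the job is handed in; nothing more can be done
None
```

The job is handed in: both capacitors slid into the bin and stand upright in it, the other three parts are still in the tray, and the tray is back flat where it stood and released, at about 21 s of the 54 s allowed (the hand-in gave no verdict).

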